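# Show which memory module goes into which slot of the opened mini PC

### The job

Show the trainee at the repair counter which memory goes where: with the fingertips, point straight down at the short memory module lying on the mat, within about 3 cm above its middle, and stay there for two seconds; then point in the same way at the empty memory slot in the opened mini PC for two seconds, and finish still pointing there. Touch nothing and move nothing, and on the way do not point at the long module, at the loose storage card or at the slot that already has a module in it.

Things in the scene. Friction and masses are not known exactly. Their poses are not given: they have to be found in the camera images.
- short_module: The short memory module (laptop size), loose, lying flat on the mat: green circuit card 30 mm (its x) by 67.6 mm (its y), 3.8 mm thick, with small black chips, a white label and gold contacts along its +x long edge. Origin: centre of its underside, 2 mm above the counter, z up. Its middle is straight above the origin. To be pointed at first.
- slot_empty: The empty memory slot on the mini PC's board: black connector bar 73 mm long (its y), 6.5 wide, 5.5 high, centred 15 mm to +x of the origin, and two steel latch arms 71 mm apart; bare dark blue board between. Origin: middle of the slot, i.e. of the 30 mm (x) by 67.6 mm (y) bed a module would cover, on the board's face, 30 mm above the counter, 12 mm below the case's rim; z up. Pointed at second.
- slot_filled: The slot beside it, of the same build, 40 mm away along x from the empty one (either side), with a short memory module already lying in it 2 to 6 mm above the board. Origin: middle of that module's bed, on the board's face, 30 mm above the counter. Not to be pointed at.
- mini_pc: The opened mini PC, fixed, bottom up, cover off: aluminium case 126 (x) by 113 (y) by 42 mm high, wall 3 mm; its dark blue board's face, 30 mm above the counter, carries two memory slots (middles at x = -39 and +1, y = -14 mm; either is the empty one), a fitted storage card at the +y side and a 20 mm coin cell at +x. Origin: centre of its underside on the counter, z up.
- mat: Dark grey antistatic mat, fixed, 220 mm (x) by 300 mm (y), 2 mm thick, under the loose cards and the screwdriver. Origin: centre of its underside, z up.
- long_module: A long desktop memory module that does not fit here, loose, flat on the mat: green card 31 mm (x) by 133.3 mm (y), 3.8 mm thick, black chips, a white label. Origin: centre of its underside. Not to be pointed at.
- storage_card: A narrow loose storage card, flat on the mat: green card 22 mm (x) by 80 mm (y), 2.8 mm thick, three square black chips. Origin: centre of its underside. Not to be pointed at.
- screwdriver: Precision screwdriver lying on the mat along its x axis, handle to -x: 156 mm long, 14 mm thick, grey handle, steel blade. Origin: under its axis, 80 mm from the handle's end.
Mind the look-alikes: they are no part of the job. What is shaped like the short_module but purple is not meant.

How it is judged (in metres and radians):
On the way, in this order (a step that is already met when the one before it is completed fails the run):
1. the tool point stays just above the middle of the short memory module for 1.8 s (x of the grasp point in the frame of short_module between -0.015 and 0.015 m and y of the grasp point in the frame of short_module between -0.025 and 0.025 m and z of the grasp point in the frame of short_module between 0.02 and 0.064 m and angle between the grasp point's own z axis and vertical above 2.6 rad), for 1.8 s.
2. then it stays just above the middle of the empty memory slot for 1.8 s (x of the grasp point in the frame of slot_empty between -0.015 and 0.015 m and y of the grasp point in the frame of slot_empty between -0.025 and 0.025 m and z of the grasp point in the frame of slot_empty between 0.02 and 0.064 m and angle between the grasp point's own z axis and vertical above 2.6 rad), for 1.8 s.
At the end, for the whole second after the job is handed in: The tool points down (within 30 degrees) with the TCP within 15 mm (slot's x) and 25 mm (slot's y) of the empty slot's middle, 20 to 64 mm above the board, after doing the same over the short module (from its underside, its own axes); loose parts still and within 4 mm of their start (all of step 2 and distance of each of short_module, long_module, storage_card, screwdriver from where it was at the start of the episode below 0.004 m and linear speed of each of short_module, long_module, storage_card, screwdriver below 0.02 m/s); the robot touches nothing.
It fails at once if the robot touches something (contact force between any of the fingers, the arm and anything else above 0.5 N).
It fails at once if a loose part is shifted or lifted by more than 4 mm (distance of any of short_module, long_module, storage_card, screwdriver from where it was at the start of the episode above 0.004 m).
It fails at once if it points at the long module (TCP over the card, less than 64 mm above it) (x of the grasp point in the frame of long_module between -0.0155 and 0.0155 m and y of the grasp point in the frame of long_module between -0.066 and 0.066 m and z of the grasp point in the frame of long_module between 0 and 0.064 m).
It fails at once if it points at the loose storage card (TCP over the card, less than 64 mm above it) (x of the grasp point in the frame of storage_card between -0.011 and 0.011 m and y of the grasp point in the frame of storage_card between -0.04 and 0.04 m and z of the grasp point in the frame of storage_card between 0 and 0.064 m).
It fails at once if it points at the filled slot (TCP over its module, less than 64 mm above the board) (x of the grasp point in the frame of slot_filled between -0.015 and 0.015 m and y of the grasp point in the frame of slot_filled between -0.034 and 0.034 m and z of the grasp point in the frame of slot_filled between 0 and 0.064 m).
It also fails if it takes over 43 s, if anything falls off the work surface, if the arm or the gripper's body presses on something with over 40 N, if the wrist force passes 120 N, or if a joint passes its speed limit or range.

### The arm

A 6-joint arm with a two-finger parallel gripper is mounted at the origin on the work surface. World frame = base frame: x ahead of the robot, y to its left, z up, the work surface at z = 0. Lengths are in mm, angles in rad, forces in N, time in s.
With the tool pointing down it reaches from about 325 to 900 mm from the base axis. Payload 6.1 kg.
Tool frame: the origin (TCP) lies between the finger pads, 19 mm behind the fingertips; this is the grasp point; z points along the fingers, y is the line along which they close (so a half turn about z gives the same grasp; the last joint's range is limited). The gripper opens to 85 mm and grips with 20 to 120 N. Pads are 22 mm wide; open, the fingers measure 114 mm over their backs; the gripper's body (76 mm by 85 mm) begins 54 mm behind the grasp point. The pads swing forward as they close: fully open they stand 13 mm farther back than shut.
Start: joints at [1.032, 0.22, 1.526, -0, 1.395, -0.126], TCP at [250.732, 572.494, 250] pointing down, gripper open.
Joint ranges: [-2.98, 2.98], [-0.91, 2.08], [0.09, 2.57], [-1.24, 4.39], [0.2, 2.65], [-2.68, 2.68]. Speed limits (rad/s): [2.57, 2.57, 3.01, 3.14, 3.14, 3.14].

### API

Orientations are given as a unit quaternion [w, x, y, z].
In Python, from rig import sensors, vision, bot, finder gives the robot as it stands.
- The arm moves only by the tool carry_out, never from a script. Its argument "commands" is a list of rows, each a list of 5 numbers: the shift along the tool's x, y, z in m, then the turn about the tool's z in rad, then the finger opening in m, from 0 to 0.0854. A call has 1 to 12 rows; each row shifts and turns the commanded pose from where the row before left it, along the tool's axes as they then stand; what a row does not reach is not made up. A row lasts 1/10 s, in which the tool goes at most 50 mm and 8.59 degrees, less where a joint would pass 70% of its speed; a pose out of reach is approached as far as the arm can. A call with a gripper value outside its range is refused whole. The fingers move at their own pace and stop on an object; "squeeze" is the grip in N (left out, the last holds). Time passes only in rows, so rows that do not move let the fingers close. It gives the time, the measured TCP pose, the force, the opening and the grip force at its end, in the units of the state.
- sensors.observe(): the state, without advancing time (a new reading comes with each control period).
- vision.camera(name): name is "scene" or "top" or "wrist"; returns the picture (480x640x3 uint8, blue, green, red); there is no depth.
- vision.camera_model(name): a dict with "camera_matrix" (3x3 intrinsics, pixels), "k1" (the pictures are not rectified: a ray, as slopes to the right and down, at radius r is drawn at 1 + k1 r^2 times it, then the intrinsics apply), "R" (3x3) and "t" (3): a world point X has camera coordinates R X + t. Camera axes: x right, y down, z forward; pixel columns grow to the right and rows downward; lengths in mm; the calibration is good to about 2 mm. A picture is of the moment at which its call begins: read the wrist's pose just before it. camera_model takes no time and is no camera call; for the wrist camera it gives the pose at the moment of the call.
- bot.close_job(): hands the job in; it is judged then, once.
Trained networks look in the newest picture that a camera, given by its name, has taken for a name from the list of things; names that differ only in an ending like _2 or _b are one class to them, and where a whole thing is asked for, a point or a joint stands for the part that bears it (a point fixed in the world has none). Each returns a list of dicts, best first, with "p" (0 to 1); they miss things now and then, are a little off and sometimes report something else, mostly with a low value. They report only what shows in the picture. A call takes as long as a camera call. They do not tell look-alikes from the thing itself.
- finder.spot_in(thing, camera): "pixel" ([column, row] in pixels, amid what is visible of it).
- finder.spot_point(thing, camera): "pixel" ([column, row] in pixels: a listed point, or the origin of a listed thing).
The state is a dict: "clock": time; "joint_positions": joint angles; "qd": joint speeds; "joint_efforts": joint torques, N m; "position": TCP position; "tool_rot": TCP orientation; "contact_force": force on the tool from outside, world axes, zero at the start; "ft_torque": the same for the moment, N m; "finger_gap": finger opening in mm; "grasp_force": force on a finger pad.
Only numpy, scipy, OpenCV 4.12 (cv2) and the standard library are available. Lean on these libraries where they do the work, as an engineer would, in place of code of your own. Each camera call takes 0.05 s, during which the arm holds its last target. There are 200 camera calls.

## Working session

There is one attempt and no reset: what is moved stays moved. The work goes in short steps, Python scripts to look and compute and a tool call to move; the robot and the scene stay as the last step left them, time stands still between calls to the robot, and variables do not carry over. Pictures are saved under pics/ and viewed, at most 10 in all, crops included, and the job is handed in when it is done.

Besides the shell and the picture viewer there is one more tool, called after "Request:" by a JSON object that holds its "name" and its "arguments". carry_out: Moves the arm, as the interface text tells. Its arguments: {"type":"object","properties":{"commands":{"type":"array","items":{"type":"array","items":{"type":"number"}}},"squeeze":{"type":"number"}},"required":["commands"]}

```bash
mkdir -p pics; cat > h.py <<'E'
import numpy as np, cv2
from rig import sensors, vision, bot, finder
def ray(cam,px,z):
    m=vision.camera_model(cam);K=np.array(m["camera_matrix"]);R=np.array(m["R"]);t=np.array(m["t"]).ravel()
    d=np.linalg.solve(K,[px[0],px[1],1.]);xd=d[:2];x=xd.copy()
    for _ in range(30): x=xd/(1+m["k1"]*(x@x))
    v=R.T@np.array([x[0],x[1],1]);c=-R.T@t
    return (c+v*(z-c[2])/v[2]).round(1)
E
python3 - <<'E'
from h import *
for c in("top","scene"):
    cv2.imwrite(f"pics/{c}.png",vision.camera(c))
    if c=="top":
        for n,z in(("short_module",4),("slot_empty",30),("slot_filled",34),("mini_pc",30),("long_module",4),("storage_card",4),("screwdriver",8)):
            for r in finder.spot_point(n,c)[:4]: print(n,r["p"],r["pixel"],ray(c,r["pixel"],z))
s=sensors.observe();print(s["clock"],s["position"],s["tool_rot"],s["finger_gap"])
E
```

```text
short_module 0.83 [215.9, 214.2] [567.9 183.8   4. ]
short_module 0.56 [238.2, 318.3] [352.  134.4   4. ]
slot_empty 0.6 [396.5, 232.3] [ 518.5 -188.4   30. ]
slot_filled 0.94 [395.8, 215.6] [ 552.4 -187.9   34. ]
slot_filled 0.59 [224.0, 211.6] [565.7 161.4  34. ]
mini_pc 0.7 [386.1, 220.4] [ 543.6 -168.2   30. ]
mini_pc 0.26 [394.4, 216.8] [ 550.9 -185.6   30. ]
long_module 0.97 [226.0, 244.0] [504.3 161.6   4. ]
storage_card 0.56 [210.3, 186.9] [627.4 197.    4. ]
screwdriver 0.78 [281.3, 201.1] [593.2  47.    8. ]
0.45 [250.70083332 572.45004847 249.90458015] [-1.28115338e-05  2.04931465e-01  9.78776321e-01 -8.72515004e-05] 85.42305335215181
```

View pics/top.png

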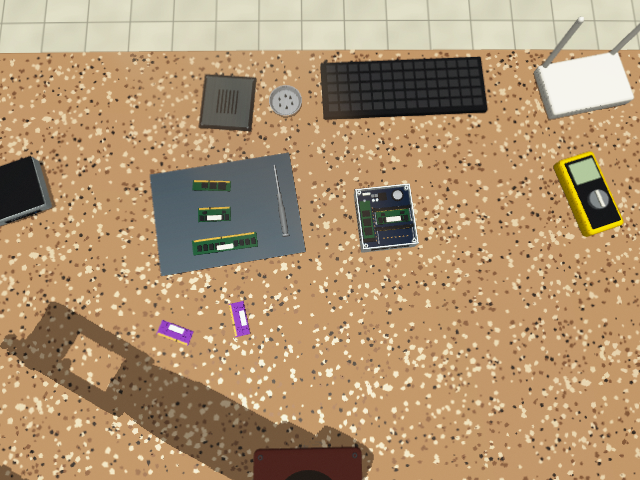

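View pics/scene.png

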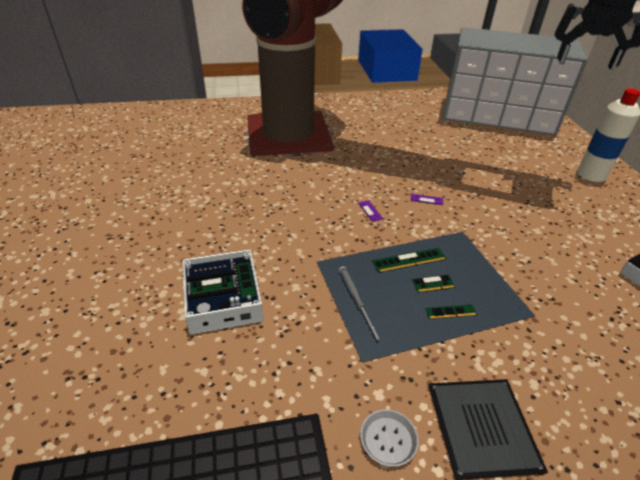

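The mat carries, from far to near, the storage card (211,186), the short module (214,214) and the long module (225,244). The purple look-alikes are off the mat at (175,332) and (240,318). In the mini PC the filled slot is at about (394,218) and the empty one at about (396,234). I'll move above the short module with the fingers shut.

Request:
{"name": "carry_out", "arguments": {"commands": [[-0.037,-0.019,0.004,0,0],[-0.037,-0.019,0.004,0,0],[-0.037,-0.019,0.004,0,0],[-0.037,-0.019,0.004,0,0],[-0.037,-0.019,0.004,0,0],[-0.037,-0.019,0.004,0,0],[-0.037,-0.019,0.004,0,0],[-0.037,-0.019,0.004,0,0],[-0.037,-0.019,0.004,0,0],[-0.037,-0.019,0.004,0,0],[-0.037,-0.019,0.004,0,0],[-0.037,-0.019,0.004,0,0]]}}

```text
clock: 1.65
position: [566.9, 184.1, 202.1]
tool_rot: [0.0, 0.205, 0.979, 0.0]
contact_force: [0.6, -0.1, 0.0]
finger_gap: 0.4
grasp_force: 0.0
```

Request:
{"name": "carry_out", "arguments": {"commands": [[0,0,0,0,0],[0,0,0,0,0],[0,0,0,0,0]]}}

```text
clock: 1.95
position: [565.5, 186.2, 202.0]
tool_rot: [-0.0, 0.205, 0.979, 0.0]
contact_force: [-0.6, 0.5, 0.3]
finger_gap: -0.0
grasp_force: 0.0
```

```bash
python3 - <<'E'
from h import *
from scipy.spatial.transform import Rotation as Ro
t=cv2.imread("pics/top.png")
cv2.imwrite("pics/crop.png",cv2.resize(t[175:260,345:430],None,fx=7,fy=7,interpolation=cv2.INTER_CUBIC))
cv2.imwrite("pics/w1.png",vision.camera("wrist"))
s=sensors.observe();print(s["clock"],s["position"],s["tool_rot"],s["finger_gap"])
q=s["tool_rot"];T=Ro.from_quat([q[1],q[2],q[3],q[0]]).as_matrix();print(T.round(3))
for n in("short_module","long_module","storage_card"):
    for r in finder.spot_point(n,"wrist")[:3]:
        X=ray("wrist",r["pixel"],4);print(n,r["p"],r["pixel"],X,(T.T@(X-s["position"])).round(1))
E
```

```text
2.0 [565.33932627 186.54641321 202.13294629] [-1.05827882e-04  2.04333050e-01  9.78901411e-01  1.42232338e-04] -0.13928967753482793
[[-0.916  0.4   -0.   ]
 [ 0.4    0.916  0.   ]
 [ 0.     0.    -1.   ]]
short_module 0.84 [324.3, 214.9] [568.7 188.3   4. ] [ -2.4   2.9 198.1]
long_module 0.82 [264.4, 153.7] [506.3 165.7   4. ] [ 45.7 -42.8 198.1]
storage_card 0.74 [367.8, 280.0] [635.3 199.3   4. ] [-59.1  39.6 198.1]
```

View pics/w1.png

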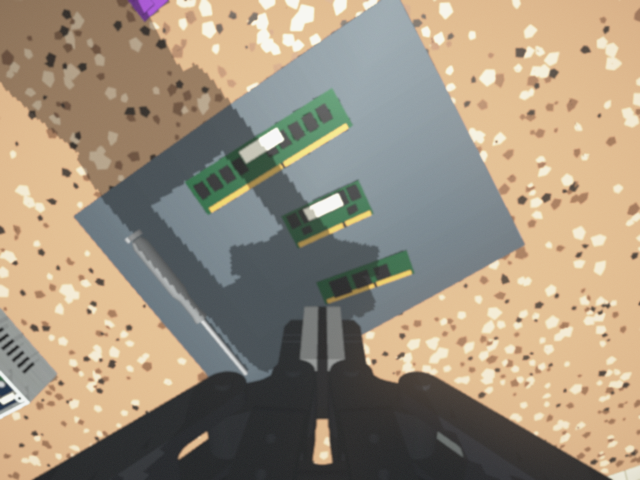

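View pics/crop.png

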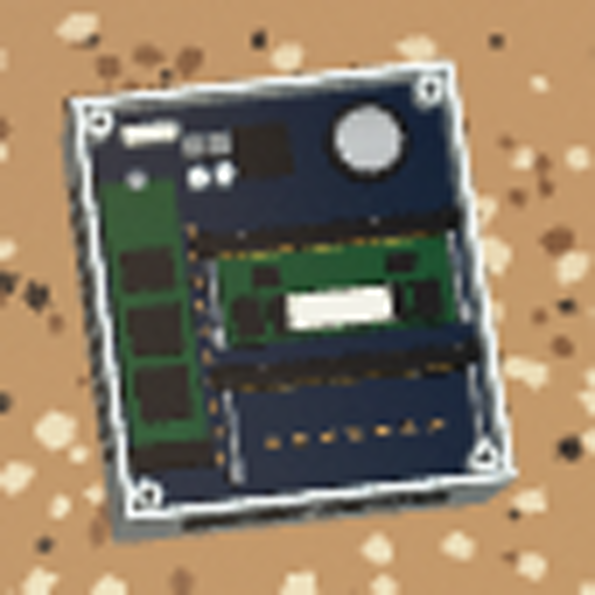

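The wrist view confirms the short module at about (327,214), between the long module (268,150) and the storage card (366,277). The crop shows the nearer slot is empty: its bed is at about (353,420) in the crop, which is pixel (395.5,235) in the top view. Next I'll descend over the module and hold.

Request:
{"name": "carry_out", "arguments": {"commands": [[-0.002,0.002,0.03,0,0],[0,0,0.035,0,0],[0,0,0.035,0,0],[0,0,0.03,0,0],[0,0,0.02,0,0],[0,0,0,0,0],[0,0,0,0,0],[0,0,0,0,0],[0,0,0,0,0],[0,0,0,0,0],[0,0,0,0,0],[0,0,0,0,0]]}}

```text
clock: 3.35
position: [568.8, 186.6, 52.4]
tool_rot: [0.0, 0.205, 0.979, 0.0]
contact_force: [-0.4, 0.2, 0.0]
finger_gap: -0.0
grasp_force: 0.0
```

Request:
{"name": "carry_out", "arguments": {"commands": [[0,0,0,0,0],[0,0,0,0,0],[0,0,0,0,0],[0,0,0,0,0],[0,0,0,0,0],[0,0,0,0,0],[0,0,0,0,0],[0,0,0,0,0],[0,0,0,0,0],[0,0,0,0,0],[0,0,0,0,0],[0,0,0,0,0]]}}

```text
clock: 4.55
position: [568.6, 186.5, 52.0]
tool_rot: [-0.0, 0.205, 0.979, -0.0]
contact_force: [0.8, 0.4, 0.1]
finger_gap: -0.6
grasp_force: 0.0
```

```bash
python3 - <<'E'
from h import *
cv2.imwrite("pics/w2.png",vision.camera("wrist"))
s=sensors.observe();print(s["clock"],s["position"])
print(finder.spot_point("short_module","wrist")[:2],ray("top",[395.5,235],30))
p=[finder.spot_point("short_module","wrist")[0]["pixel"]];print([ray("wrist",x,4) for x in p])
E
```

```text
4.6 [568.60466626 186.55326907  51.99777467]
[{'pixel': [325.0, 292.3], 'p': 0.96}] [ 512.9 -186.1   30. ]
[array([569.1, 188.7,   4. ])]
```

View pics/w2.png

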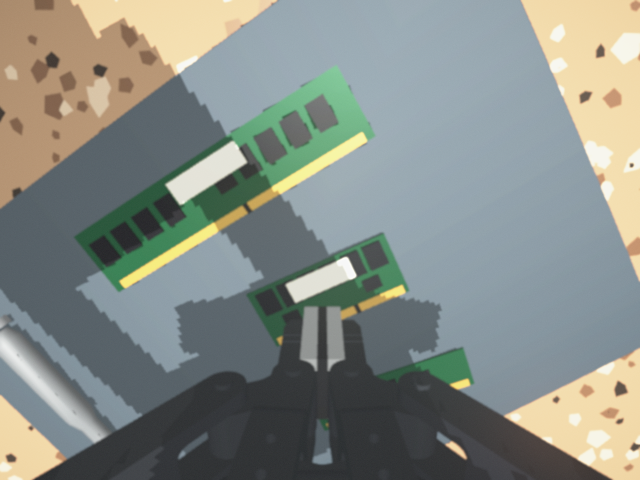

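The wrist view shows the fingertips above the short module's middle at about (327,290). I'll hold a bit longer, then lift and cross over to the mini PC.

Request:
{"name": "carry_out", "arguments": {"commands": [[0,0,0,0,0],[0,0,0,0,0],[0,0,0,0,0],[0,0,0,0,0],[0,0,0,0,0],[0,0,0,0,0],[0,0,0,0,0],[0,0,0,0,0],[0,0,-0.035,0,0],[0,0,-0.04,0,0],[0,0,-0.04,0,0],[0,0,-0.035,0,0]]}}

```text
clock: 5.9
position: [568.8, 186.6, 204.2]
tool_rot: [0.001, 0.205, 0.979, 0.0]
contact_force: [0.5, 0.5, -0.0]
finger_gap: 0.1
grasp_force: 0.0
```

Request:
{"name": "carry_out", "arguments": {"commands": [[-0.01,-0.036,0,0,0],[-0.01,-0.036,0,0,0],[-0.01,-0.036,0,0,0],[-0.01,-0.036,0,0,0],[-0.01,-0.036,0,0,0],[-0.01,-0.036,0,0,0],[-0.01,-0.036,0,0,0],[-0.01,-0.036,0,0,0],[-0.01,-0.036,0,0,0],[-0.009,-0.04,0,0,0],[0,0,0,0,0],[0,0,0,0,0]]}}

```text
clock: 7.1
position: [512.9, -187.3, 201.9]
tool_rot: [-0.0, 0.206, 0.979, 0.0]
contact_force: [0.8, -0.1, -0.2]
finger_gap: 0.1
grasp_force: 0.0
```

```bash
python3 - <<'E'
from h import *
cv2.imwrite("pics/w3.png",vision.camera("wrist"))
s=sensors.observe();print(s["clock"],s["position"])
for n in("slot_empty","slot_filled","mini_pc"):
    for r in finder.spot_point(n,"wrist")[:3]: print(n,r["p"],r["pixel"],ray("wrist",r["pixel"],30))
E
```

```text
7.15 [ 513.13250142 -186.38699864  201.87447623]
slot_empty 0.62 [329.3, 224.1] [ 518.2 -181.    30. ]
slot_filled 0.87 [351.3, 266.0] [ 555.6 -178.4   30. ]
mini_pc 0.61 [364.6, 241.6] [ 541.5 -161.7   30. ]
```

View pics/w3.png

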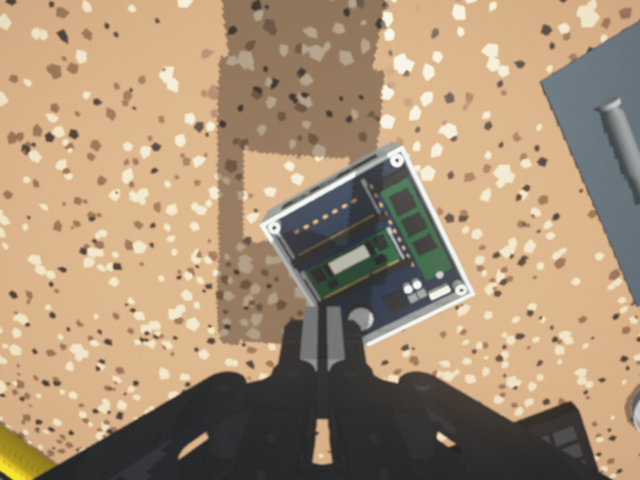

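The empty bed is centred at about (328,219), which is roughly (514,-184) in world. The filled module is at (350,263). Now I'll descend and hold.

Request:
{"name": "carry_out", "arguments": {"commands": [[-0.001,0.002,0.025,0,0],[0,0,0.03,0,0],[0,0,0.03,0,0],[0,0,0.025,0,0],[0,0,0.016,0,0],[0,0,0,0,0],[0,0,0,0,0],[0,0,0,0,0],[0,0,0,0,0],[0,0,0,0,0],[0,0,0,0,0],[0,0,0,0,0]]}}

```text
clock: 8.5
position: [515.1, -185.3, 76.3]
tool_rot: [0.0, 0.205, 0.979, -0.0]
contact_force: [-0.7, -0.7, 0.6]
finger_gap: 0.2
grasp_force: 0.0
```

Request:
{"name": "carry_out", "arguments": {"commands": [[0,0,0,0,0],[0,0,0,0,0],[0,0,0,0,0],[0,0,0,0,0],[0,0,0,0,0],[0,0,0,0,0],[0,0,0,0,0],[0,0,0,0,0],[0,0,0,0,0],[0,0,0,0,0],[0,0,0,0,0],[0,0,0,0,0]]}}

```text
clock: 9.7
position: [515.0, -185.2, 76.0]
tool_rot: [-0.0, 0.205, 0.979, 0.0]
contact_force: [-0.8, -0.1, 1.3]
finger_gap: 0.2
grasp_force: 0.0
```

```bash
python3 - <<'E'
from h import *
cv2.imwrite("pics/w4.png",vision.camera("wrist"))
s=sensors.observe();print(s["clock"],s["position"])
for n in("slot_empty","slot_filled"):
    for r in finder.spot_point(n,"wrist")[:3]: print(n,r["p"],r["pixel"],ray("wrist",r["pixel"],30))
E
```

```text
9.75 [ 514.99580493 -185.14934656   76.00281845]
slot_empty 0.74 [325.3, 295.5] [ 516.1 -183.1   30. ]
slot_filled 0.86 [367.6, 360.6] [ 555.7 -178.3   30. ]
```

View pics/w4.png

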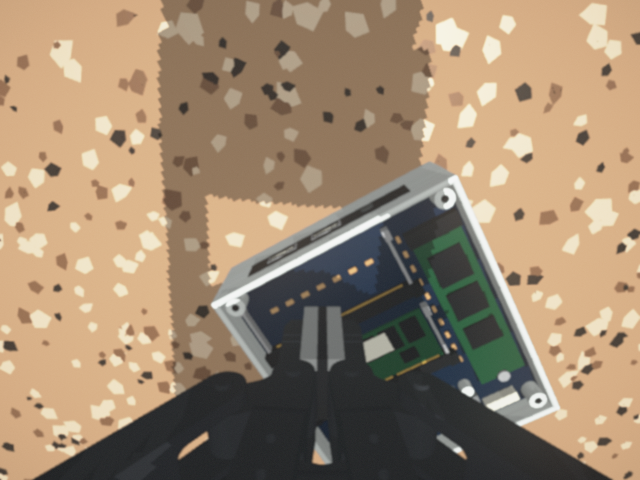

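The close view puts the empty slot's middle at (325,295), or (516,-183) in world, about 2 mm from the TCP. I'll hold a little longer and hand in.

Request:
{"name": "carry_out", "arguments": {"commands": [[0,0,0,0,0],[0,0,0,0,0],[0,0,0,0,0],[0,0,0,0,0],[0,0,0,0,0],[0,0,0,0,0],[0,0,0,0,0],[0,0,0,0,0]]}}

```text
clock: 10.65
position: [515.0, -185.1, 76.0]
tool_rot: [-0.0, 0.205, 0.979, 0.0]
contact_force: [0.0, 0.9, -0.1]
finger_gap: 0.2
grasp_force: 0.0
```

```bash
python3 -c "
from rig import bot
print(bot.close_job())"
```

```text
the job is handed in; nothing more can be done
None
```

The arm pointed at the short module and then at the empty slot, each for at least two seconds, and was still over the slot, about 2 mm from its measured middle, when I handed in; I saw no sign of contact, but no verdict came back.

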